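# Put the labelling set back into its own foam holders

### The arm

A 6-joint arm with a two-finger parallel gripper is mounted at the origin on a cart in front of the work surface, level with it; the furniture and walls round the work are solid. World frame = base frame: x ahead of the robot, y to its left, z up, the work surface at z = 0. Lengths are in mm, angles in rad, forces in N, time in s.
With the tool pointing down it reaches from about 350 to 875 mm from the base axis. Payload 4.2 kg.
Tool frame: the origin (TCP) lies at the very end of the fingers, on their centre line; the grasp point (between the pads) lies 19 mm behind it; z points along the fingers, y is the line along which they close (so a half turn about z gives the same grasp; the last joint's range is limited). The gripper opens to 87 mm and grips with 3 to 60 N. Pads are 19 mm wide; open, the fingers measure 117 mm over their backs; the gripper's body (75 mm by 190 mm) begins 51 mm behind the grasp point.
Start: joints at [1.376, 0.385, 0.008, 0, -1.194, -0.259], TCP at [273.956, 561.736, 222.55] pointing down, gripper open.
Joint ranges: [-3.14, 3.14], [-1.21, 2.06], [-1.07, 1.41], [-3.16, 2.05], [-2.99, -0.16], [-3.1, 3.1]. Speed limits (rad/s): [2.79, 2.79, 3.14, 3.14, 3.14, 3.14].

### API

Orientations are given as a unit quaternion [w, x, y, z].
In Python, from station import ctrl, eyes, job gives the robot as it stands.
- The arm moves only by the shell command python3 -m handwheel 'ROWS' [FORCE]. ROWS is JSON, a list of rows, each a list of 7 numbers: the shift along the tool's x, y, z in mm, then the turn, a rotation vector about the tool's x, y, z in rad, then the closure, from 0 (fully open) to 1 (shut). A call has 1 to 12 rows; each row shifts and turns the commanded pose from where the row before left it, along the tool's axes as they then stand; what a row does not reach is not made up. A row lasts 1/12 s, in which the tool goes at most 41.7 mm and 7.16 degrees, less where a joint would pass 70% of its speed; a pose out of reach is approached as far as the arm can. A call with a gripper value outside its range is refused whole. The fingers move at their own pace and stop on an object; FORCE is the grip in N (left out, the last holds). Time passes only in rows, so rows that do not move let the fingers close. It gives the time, the measured TCP pose, the force, the opening and the grip force at its end, in the units of the state.
- ctrl.observe(): the state, without advancing time (a new reading comes with each control period).
- eyes.camera(name): name is "scene" or "top" or "wrist"; returns a dict with "img" (480x640x3 uint8, red, green, blue), "vfov" (degrees; the focal length in pixels is half the picture's height over the tangent of half this angle, whatever the lens; pixels are square), "cx", "cy" (the principal point, pixels), "R" (3x3) and "t" (3): a world point X has camera coordinates R X + t. Camera axes: x right, y down, z forward; pixel columns grow to the right and rows downward; lengths in mm; the calibration is good to about 2 mm. A picture is of the moment at which its call begins. There is no depth.
- job.hand_in(): hands the job in; it is judged then, once.
The state is a dict: "time": time; "joints": joint angles; "dq": joint speeds; "effort": joint torques, N m; "ee_pos": TCP position; "ee_rot": TCP orientation; "ft_force": force on the tool from outside, world axes, zero at the start; "ft_torque": the same for the moment, N m; "grip_width": finger opening in mm; "grip_force": force on a finger pad.
Only numpy, scipy, OpenCV 4.12 (cv2) and the standard library are available. Lean on these libraries where they do the work, as an engineer would, in place of code of your own. Each camera call takes 0.05 s, during which the arm holds its last target. There are 200 camera calls.

### The job

The rubber stamp, the ink pad and the sample cup have been put back in one another's foam holders. Move each into the holder whose cut-out has its shape, seated right down on the floor of the cut-out; no holder is free at first, so stand one of them on the empty grey mat while you change them round. Keep the stamp and the cup upright, do not move the dropper bottle, the thermometer or the grey marker, and leave everything released and at rest.

Things in the scene. Friction and masses are not known exactly. Their poses are not given: they have to be found in the camera images.
- stamp: loose wooden rubber stamp standing on its rubber, 22 x 48 mm foot (22 along its x, 48 along its y, 12 mm high), 69 mm tall, with a round knob 21 mm wide from 35 to 69 mm above the origin and a thinner neck (13 mm) below it; grasp the knob. Origin: centre of the underside, z up. It starts standing loosely, at any yaw, in the cut-out of the ink pad's holder. About 50 g.
- ink_pad: loose dark blue stamp pad tin with a pale lid, shut (lid does not open), 62 mm along its x, 95 mm along its y, 19 mm high, lying flat; grasp across the 62 mm. Origin: centre of the underside, z up. It starts lying on top of the cup's holder, over the round cut-out. About 90 g.
- cup: loose white sample cup with a blue screw lid, body tapering from 58 mm wide under the lid to 45 mm at the foot, lid 62 mm wide from 56 to 69 mm above the origin, 69 mm tall; grasp the lid. Origin: centre of the underside, z up. It starts standing on top of the stamp's holder, over the narrow cut-out. About 30 g.
- stamp_pocket (a point): the stamp's holder: fixed grey foam block, 98 x 128 mm, top 24 mm above the desk, on a white base plate (102 x 132 mm), with one white-floored cut-out in its middle, edge chamfered 2.5 mm. This point: centre of the cut-out's floor; x along the 98 mm side, y along the 128 mm side, z up. Cut-out: 30 mm along x, 57 mm along y, 10 mm deep (floor 14 mm above the desk).
- pad_pocket (a point): the ink pad's holder: fixed grey foam block, 98 x 128 mm, top 24 mm above the desk, on a white base plate (102 x 132 mm), with one white-floored cut-out in its middle, edge chamfered 2.5 mm. This point: centre of the cut-out's floor; x along the 98 mm side, y along the 128 mm side, z up. Cut-out: 69 mm along x, 102 mm along y, 8 mm deep (floor 16 mm above the desk).
- cup_pocket (a point): the cup's holder: fixed grey foam block, 98 x 128 mm, top 24 mm above the desk, on a white base plate (102 x 132 mm), with one white-floored cut-out in its middle, edge chamfered 2.5 mm. This point: centre of the cut-out's floor; x along the 98 mm side, y along the 128 mm side, z up. Cut-out: round, 60 mm wide, 14 mm deep (floor 10 mm above the desk).
- mat: fixed flat grey mat, 98 mm along x, 128 mm along y, 4 mm high, empty at the start: the free spot. Origin: centre of its underside, on the desk. The holders and the mat lie in four places about 0.2 m apart that are dealt out anew each time, each turned at most 0.3 rad.
- dropper_bottle: bystander: loose amber dropper bottle with a white cap, 36 mm wide, 81 mm tall, standing on the desk; origin at the centre of its underside. Not to be moved.
- thermometer: bystander: loose white clinical thermometer in its sleeve, 18 x 140 x 11 mm, lying on the desk along its y; origin near its middle, underside. Not to be moved.
- marker: bystander: loose grey marker pen with a black cap, 15 x 130 x 16 mm, lying on the desk along its y; origin at the centre of its underside. Not to be moved.
Not all that is in view belongs to the job. Of the things that look like the ink_pad, the smallest one is meant.

How it is judged (in metres and radians):
At the end, for the whole second after the job is handed in: Stamp, ink pad and cup each stand in their own holder's cut-out: centre within 8 mm of its centre, underside within 4 mm of its floor, tilted less than 0.1 rad, at rest (under 0.02 m/s); the stamp's and the ink pad's long sides run along the cut-out's (within 0.25 and 0.2 rad, either way round) (horizontal distance between stamp and stamp_pocket below 0.008 m and z of stamp in the frame of stamp_pocket between -0.004 and 0.004 m and angle between each of stamp, ink_pad, cup's own z axis and vertical below 0.1 rad and linear speed of each of stamp, ink_pad, cup below 0.02 m/s and horizontal distance between ink_pad and pad_pocket below 0.008 m and z of ink_pad in the frame of pad_pocket between -0.004 and 0.004 m and horizontal distance between cup and cup_pocket below 0.008 m and z of cup in the frame of cup_pocket between -0.004 and 0.004 m and angle between the y axis of stamp and the y axis of stamp_pocket, either way round below 0.25 rad and angle between the y axis of ink_pad and the y axis of pad_pocket, either way round below 0.2 rad); the robot touches nothing.
It fails at once if the stamp or the cup is tipped over (more than 0.6 rad) (angle between any of stamp, cup's own z axis and vertical above 0.6 rad).
It fails at once if the dropper bottle, thermometer or grey marker is moved more than 25 mm (distance of any of dropper_bottle, thermometer, marker from where it was at the start of the episode above 0.025 m).
It also fails if it takes over 120 s, if anything falls off the work surface, if the arm or the gripper's body presses on something with over 40 N, if the wrist force passes 120 N, or if a joint passes its speed limit or range.

## Working session

There is one attempt and no reset: what is moved stays moved. The work goes in short steps, Python scripts to look and compute and a shell command to move; the robot and the scene stay as the last step left them, time stands still between calls to the robot, and variables do not carry over. Pictures are saved under pics/ and viewed, at most 14 in all, crops included, and the job is handed in when it is done.

```bash
ls; mkdir -p pics
python3 - <<'E'
from station import ctrl, eyes, job
import cv2,pickle
for n in ("top","scene"):
    c=eyes.camera(n); cv2.imwrite(f"pics/{n}0.png",c["img"][:,:,::-1]); pickle.dump(c,open(f"{n}0.pkl","wb"))
    print(n,c["vfov"],c["cx"],c["cy"],c["R"],c["t"])
print(ctrl.observe())
E
```

```text
pics
top 42.8073883342594 312.1521246726876 234.24299321877143 [[ 0.43408053 -0.90085841 -0.00531157]
 [-0.70387789 -0.33547343 -0.62610981]
 [ 0.5622544   0.27552078 -0.7797168 ]] [-382.70621031  377.89437691 1892.58205883]
scene 48.285248882002094 321.63351841937634 238.3394023153034 [[-0.56219266 -0.82700455  0.00170081]
 [-0.38707143  0.26131027 -0.88424694]
 [ 0.7308318  -0.49777547 -0.46701655]] [ 194.01212937  275.24603681 1386.37955776]
{'time': 0.1, 'joints': array([ 1.37560526e+00,  3.85461000e-01,  6.74624715e-03, -4.55594504e-04,
       -1.19401155e+00, -2.58573202e-01]), 'dq': array([-0.00087204, -0.00285107,  0.00255351,  0.00345322,  0.00141415,
       -0.00159403]), 'effort': array([-7.61090123e-04, -3.91687846e+01,  1.87937897e+01,  4.23188835e+00,
        1.35058147e-02, -7.20020216e-05]), 'ee_pos': array([273.7257738 , 561.25550606, 221.5708494 ]), 'ee_rot': array([ 9.71214555e-04,  9.74353086e-01, -2.25022415e-01, -1.81054084e-04]), 'ft_force': array([0.40196556, 0.30481875, 0.02286007]), 'ft_torque': array([-0.00158285,  0.03592212, -0.00567208]), 'grip_force': 0.0, 'grip_width': 86.91211805138002}
```

View pics/top0.png

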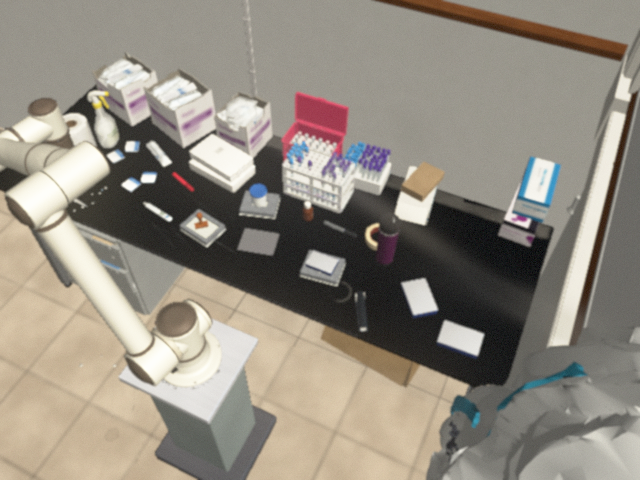

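View pics/scene0.png

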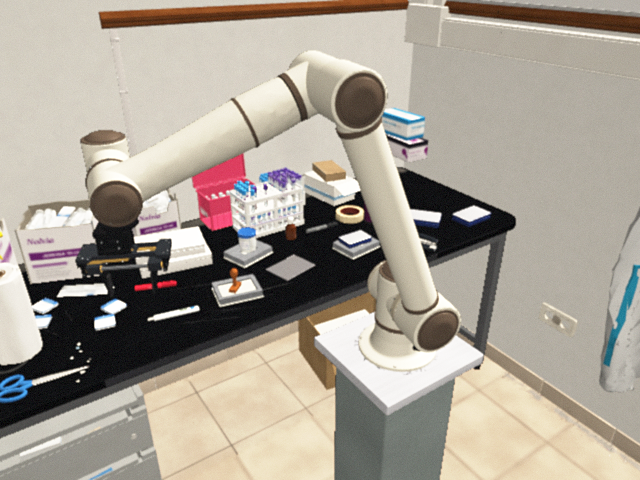

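Top view: stamp holder-with-cup at (260,205), pad holder with stamp at (204,226), mat at (258,242), cup holder with the ink pad at (323,266); bottle (308,210), marker (340,228), thermometer (158,211).

```bash
cat > h.py <<'E'
from station import ctrl, eyes, job
import cv2,pickle,numpy as np
from scipy.spatial.transform import Rotation as Ro
def foc(c): return 240/np.tan(np.radians(c["vfov"]/2))
def p2w(c,u,v,z):
    R=np.array(c["R"]);t=np.array(c["t"]);f=foc(c)
    d=R.T@np.array([(u-c["cx"])/f,(v-c["cy"])/f,1]);o=-R.T@t
    return o+d*(z-o[2])/d[2]
def w2p(c,X):
    q=np.array(c["R"])@np.array(X,float)+c["t"];f=foc(c)
    return q[:2]/q[2]*f+[c["cx"],c["cy"]]
def snap(n,tag):
    c=eyes.camera(n);pickle.dump(c,open(tag+".pkl","wb"));cv2.imwrite(f"pics/{tag}.png",c["img"][:,:,::-1]);return c
def load(tag): return pickle.load(open(tag+".pkl","rb"))
def pose():
    s=ctrl.observe();q=s["ee_rot"];R=Ro.from_quat([q[1],q[2],q[3],q[0]]);return s,np.array(s["ee_pos"]),R
def goto(p,yaw=None):
    """shift in tool axes (mm) to world p, and turn about tool z so that tool y has world heading yaw (mod pi); tilt fix too"""
    s,e,R=pose();M=R.as_matrix()
    print("t",round(s["time"],1),"tcp",e.round(1),"tool-y heading",round(np.arctan2(M[1,1],M[0,1]),3),"tilt z",M[:,2].round(3),"J6",round(s["joints"][5],2),"w",round(s["grip_width"],1))
    d=np.array(p)-e;print(" world d",d.round(1)," tool shift",(M.T@d).round(1))
    if yaw is not None:
        h=np.arctan2(M[1,1],M[0,1]);a=(yaw-h+np.pi/2)%np.pi-np.pi/2;print(" turn about tool z",round(-a,3))
E
python3 - <<'E'
from h import *
c=load("top0");s=load("scene0")
for n,u,v,u2,v2,z in [("stamppos",204,226,237,290,24),("cuphold",260,205,248,252,24),("mat",258,242,290,267,4),("padhold",323,267,355,244,24),("bottle",308,218,291,237,0),("thermo",158,211,174,313,5),("marker",340,228,322,228,8)]:
    print(n,p2w(c,u,v,z).round(),p2w(s,u2,v2,z).round())
im=np.vstack([cv2.resize(c["img"][150:300,130:390],(780,450),interpolation=cv2.INTER_CUBIC)])
cv2.imwrite("pics/topc.png",im[:,:,::-1])
w=snap("wrist","w0");print(w["vfov"],w["cx"],w["cy"],w["R"],w["t"])
s,e,R=pose();M=R.as_matrix();print("cam in tool",M.T@(-np.array(w["R"]).T@w["t"]-e)); print(np.array(w["R"])@M)
E
```

```text
stamppos [452. 222.  24.] [429. 243.  24.]
cuphold [626.  89.  24.] [615. 111.  24.]
mat [484.  21.   4.] [483.  29.   4.]
padhold [ 472. -238.   24.] [ 461. -216.   24.]
bottle [663. -88.   0.] [666. -85.   0.]
thermo [452. 424.   5.] [449. 429.   5.]
marker [ 664. -216.    8.] [ 650. -209.    8.]
61.90073565604818 319.28897045648455 238.07765450949105 [[-0.43831935 -0.89881384  0.00313558]
 [-0.86590823  0.42320269  0.26665036]
 [-0.24099601  0.11416289 -0.96378823]] [623.69943483 -31.74886113 389.76499637]
cam in tool [ 7.33428202e+01 -1.03010748e-01 -1.60429392e+02]
[[ 1.49467857e-04  9.99998878e-01 -1.49049030e-03]
 [-9.63761064e-01 -2.53562374e-04 -2.66766841e-01]
 [-2.66766920e-01  1.47634959e-03  9.63759945e-01]]
```

View pics/topc.png

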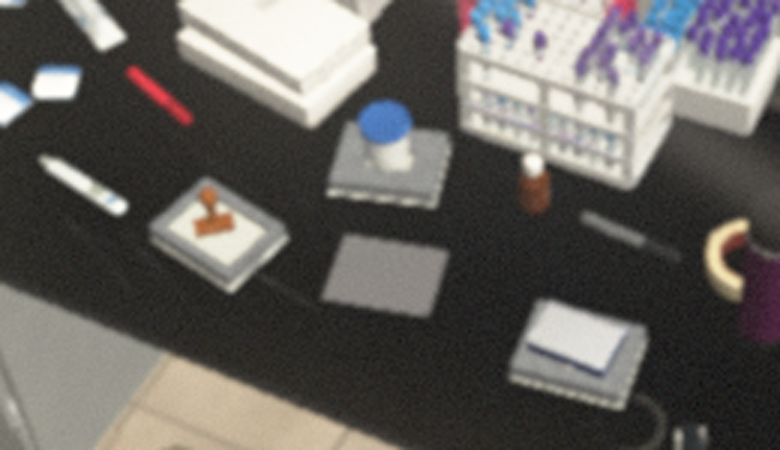

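Crop (3x): stamp in pad holder at (215,222), cup at (388,130), mat (388,275), ink pad (578,335) lying about crosswise on its holder's block. Off-centre camera estimates disagree by about 20 mm (lens distortion), so I'll refine with the wrist camera.

```bash
python3 -m handwheel '[[29,22,2,0,0,0,0],[29,22,2,0,0,0,0],[29,22,2,0,0,0,0],[29,22,2,0,0,0,0],[29,22,2,0,0,0,0],[29,22,2,0,0,0,0],[29,22,2,0,0,0,0],[29,22,2,0,0,0,0],[29,22,2,0,0,0,0],[29,22,2,0,0,0,0],[0,0,0,0,0,0,0],[0,0,0,0,0,0,0]]' 20
python3 - <<'E'
from h import *
snap("wrist","w1");goto([626,100,200])
E
```

```text
time: 1.15
ee_pos: [438.6, 235.1, 202.3]
ee_rot: [0.0, 0.974, -0.227, -0.0]
ft_force: [-0.4, 0.4, 1.5]
grip_width: 87.0
grip_force: 0.0
t 1.2 tcp [438.4 236.2 202.4] tool-y heading -2.026 tilt z [-0. -0. -1.] J6 0.29 w 86.9
 world d [ 187.6 -136.2   -2.4]  tool shift [228.4  39.8   2.4]
```

View pics/w1.png

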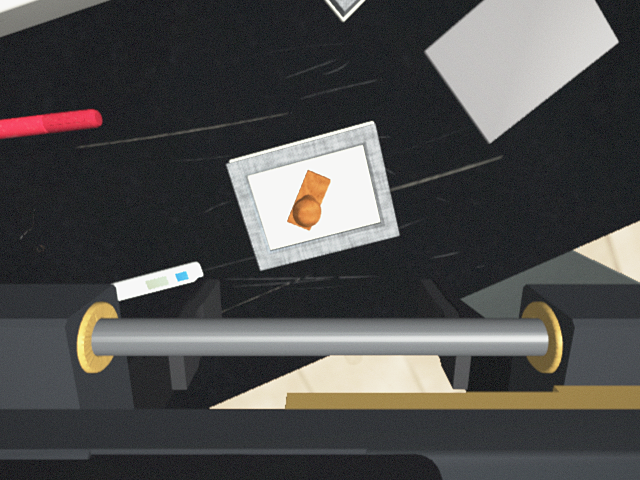

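Wrist view: pad holder with foam corners near (228,160),(373,123),(398,235),(261,270), white floor, stamp knob at (307,210), foot running (318,178)-(302,222); mat at right top, thermometer lower left.

```bash
cat >> h.py <<'E'
def rect(c,z,ctr,half=110):
    """top-down view at height z, 0.5 mm/px, centre ctr: col=+x, row=+y"""
    g=[(-half,-half),(half,-half),(half,half),(-half,half)]
    src=np.float32([w2p(c,[ctr[0]+a,ctr[1]+b,z]) for a,b in g]);n=4*half
    return cv2.warpPerspective(c["img"],cv2.getPerspectiveTransform(src,np.float32([(0,0),(n,0),(n,n),(0,n)])),(n,n))
def poly(mask,ctr,half=110,what="",near=None):
    """largest-area blob: box centre, sides, heading of long side (world)"""
    mask=cv2.morphologyEx(mask.astype(np.uint8),cv2.MORPH_OPEN,np.ones((5,5)))
    cs,_=cv2.findContours(mask,cv2.RETR_EXTERNAL,cv2.CHAIN_APPROX_NONE)
    o=np.array(near if near is not None else ctr[:2]);out=[]
    cs=[k for k in cs if cv2.contourArea(k)>400]
    if near is not None: cs=[k for k in cs if cv2.pointPolygonTest(k,tuple(float(q) for q in (o-ctr[:2]+half)*2),True)>-20]
    k=max(cs,key=cv2.contourArea);b=cv2.boxPoints(cv2.minAreaRect(k))/2-half+np.array(ctr[:2])
    e1,e2=b[1]-b[0],b[2]-b[1];l=e1 if np.hypot(*e1)>np.hypot(*e2) else e2
    h=np.arctan2(l[1],l[0])%np.pi
    print(what,"ctr",b.mean(0).round(1),"sides",np.hypot(*e1).round(1),np.hypot(*e2).round(1),"long heading",h.round(3),"area mm2",cv2.contourArea(k)/4)
    return b.mean(0),h
E
python3 - <<'E'
from h import *
c=load("w1")
for z,pts in [(24,[(228,160),(373,123),(398,235),(261,270)]),(24,[(248,176),(364,145),(381,221),(272,250)])]:
    P=np.array([p2w(c,u,v,z)[:2] for u,v in pts]);d=np.linalg.norm(np.roll(P,-1,0)-P,axis=1)
    print(P.round(1).tolist(),P.mean(0).round(1),d.round(1))
K=p2w(c,307,210,80);print("knob",K)
im=rect(c,24,(450,230));hs=cv2.cvtColor(im,cv2.COLOR_RGB2HSV)
poly(hs[:,:,2]>100,(450,230),what="block z24")
im=rect(c,16,(450,230));hs=cv2.cvtColor(im,cv2.COLOR_RGB2HSV)
poly((hs[:,:,2]>225)|(hs[:,:,1]>110)&(hs[:,:,2]>80),(450,230),what="floor z16")
im=rect(c,28,(450,230));hs=cv2.cvtColor(im,cv2.COLOR_RGB2HSV)
poly((hs[:,:,1]>110)&(hs[:,:,2]>80),(450,230),what="stamp z28")
cv2.imwrite("pics/r1.png",im[:,:,::-1])
E
```

```text
[[514.2, 282.2], [487.9, 161.7], [392.0, 180.6], [416.4, 303.9]] [452.6 232.1] [123.4  97.7 125.7 100.1]
[[495.2, 273.7], [475.2, 175.5], [410.1, 188.9], [428.7, 286.2]] [452.3 231.1] [100.2  66.5  99.   67.7]
knob [456.66079543 235.72247558  80.        ]
block z24 ctr [453.1 232.5] sides 101.3 128.5 long heading 1.373 area mm2 12823.25
floor z16 ctr [451.9 232.8] sides 68.8 102.0 long heading 1.372 area mm2 6897.875
stamp z28 ctr [453.4 235.9] sides 47.4 24.5 long heading 2.292 area mm2 995.375
```

View pics/r1.png

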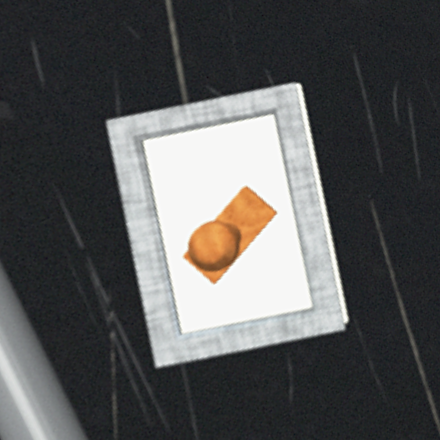

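Sizes match to about 1 mm: pad_pocket (452.2, 232.5), long heading 1.372; stamp foot heading 2.292 near (454,236). The cup is next.

```bash
python3 -m handwheel '[[37,6,0,0,0,0,0],[37,6,0,0,0,0,0],[37,6,0,0,0,0,0],[37,6,0,0,0,0,0],[37,6,0,0,0,0,0],[30,5,0,0,0,0,0],[0,0,0,0,0,0,0],[0,0,0,0,0,0,0]]'
python3 - <<'E'
from h import *
c=snap("wrist","w2");C=(626,100)
im=rect(c,93,C);hs=cv2.cvtColor(im,cv2.COLOR_RGB2HSV)
ctr,_=poly((hs[:,:,0]>95)&(hs[:,:,0]<125)&(hs[:,:,1]>120),C,what="lid z93",near=C)
i2=rect(c,24,C);h2=cv2.cvtColor(i2,cv2.COLOR_RGB2HSV)
poly(h2[:,:,2]>90,C,what="block",near=C)
cv2.imwrite("pics/r2.png",np.hstack([im,i2])[:,:,::-1][::1,:800])
goto([*ctr,130])
E
```

```text
time: 1.87
ee_pos: [616.6, 111.5, 201.4]
ee_rot: [0.0, 0.974, -0.225, -0.001]
ft_force: [-0.4, 0.3, 0.0]
grip_width: 87.0
grip_force: 0.0
lid z93 ctr [636.6 100.1] sides 60.1 60.5 long heading 0.785 area mm2 2845.0
block ctr [638.3 100.2] sides 128.0 99.9 long heading 1.862 area mm2 12535.25
t 1.9 tcp [615.7 112.1 201.7] tool-y heading -2.024 tilt z [-0.001 -0.    -1.   ] J6 0.68 w 87.1
 world d [ 20.9 -12.  -71.7]  tool shift [24.1  1.6 71.7]
```

View pics/r2.png

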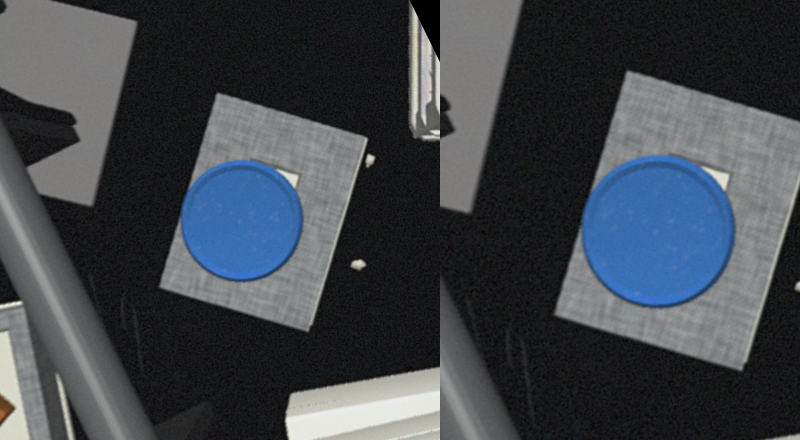

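Blue lid at (636.6,100.1), 60 mm wide as it should be; stamp holder block at (638,100), heading 1.86. Descend and grasp the lid.

```bash
python3 -m handwheel '[[12,1,0,0,0,0,0],[12,0.5,10,0,0,0,0],[0,0,25,0,0,0,0],[0,0,25,0,0,0,0],[0,0,25,0,0,0,0],[0,0,25,0,0,0,0],[0,0,15,0,0,0,0],[0,0,9.5,0,0,0,0],[0,0,0,0,0,0,0]]' && python3 -m handwheel '[[0,0,0,0,0,0,0.5],[0,0,0,0,0,0,0.5],[0,0,0,0,0,0,0.5],[0,0,0,0,0,0,0.5],[0,0,0,0,0,0,0.5],[0,0,0,0,0,0,0.5]]' 15
python3 - <<'E'
from h import *
goto([484,25,160])
E
```

```text
time: 2.67
ee_pos: [635.5, 99.3, 65.2]
ee_rot: [0.001, 0.974, -0.225, -0.002]
ft_force: [-0.5, -0.4, -0.5]
grip_width: 87.0
grip_force: 0.0
time: 3.17
ee_pos: [637.6, 99.5, 69.1]
ee_rot: [-0.0, 0.974, -0.225, 0.001]
ft_force: [0.0, 0.1, 1.9]
grip_width: 61.9
grip_force: 15.0
t 3.2 tcp [637.6  99.5  69.1] tool-y heading -2.024 tilt z [ 0.002  0.001 -1.   ] J6 0.71 w 61.9
 world d [-153.6  -74.5   90.9]  tool shift [-105.3  134.1  -91.3]
```

```bash
python3 -m handwheel '[[0,0,-20,0,0,0,0.5],[0,0,-25,0,0,0,0.5],[0,0,-25,0,0,0,0.5],[-13,17,0,0,0,0,0.5],[-20,26,0,0,0,0,0.5],[-20,26,0,0,0,0,0.5],[-20,26,0,0,0,0,0.5],[-19,24,0,0,0,0,0.5],[-13,15,0,0,0,0,0.5],[0,0,0,0,0,0,0.5],[0,0,0,0,0,0,0.5]]'
python3 - <<'E'
from h import *
goto([484,25,52])
c=snap("wrist","w3");
E
```

```text
time: 4.08
ee_pos: [483.5, 24.6, 138.8]
ee_rot: [-0.0, 0.974, -0.225, 0.001]
ft_force: [0.3, 0.2, -1.2]
grip_width: 61.8
grip_force: 15.0
t 4.1 tcp [483.5  24.6 138.8] tool-y heading -2.025 tilt z [ 0.002  0.    -1.   ] J6 0.73 w 61.8
 world d [  0.5   0.4 -86.8]  tool shift [ 0.2 -0.5 86.8]
```

View pics/w3.png

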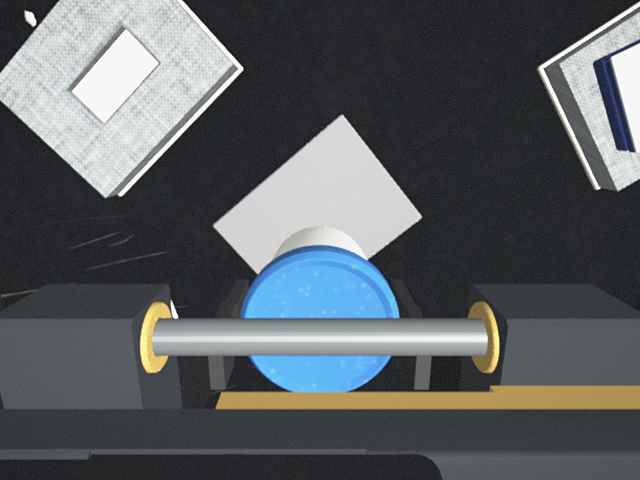

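Cup held, mat corners at (343,115),(421,215),(214,226); stamp holder's empty slot at (115,75), ink pad at the right edge.

Run:
```python
from h import *
c=load("w3");P=[p2w(c,*q,4)[:2] for q in [(343,115),(421,215),(214,226)]]
print(np.round(P,1),np.linalg.norm(P[0]-P[1]),np.linalg.norm(P[0]-P[2]),"mat ctr",(P[1]+P[2])/2)
C=(638,100)
for z,lo,w in [(24,90,"block"),(14,205,"floor")]:
    g=cv2.cvtColor(rect(c,z,C),cv2.COLOR_RGB2GRAY);poly(g>lo,C,what=w,near=C)
```

```text
[[549.7 -26.4]
 [458.6 -48.7]
 [519.6  95.8]] 93.74468621089164 125.89029635290241 mat ctr [489.1254483   23.55442323]
block ctr [634.3  97.2] sides 131.3 105.1 long heading 1.861 area mm2 12118.375
floor ctr [638.3 100.8] sides 56.6 28.1 long heading 1.861 area mm2 1539.875
```

```bash
python3 -m handwheel '[[2,-1,20,0,0,0,0.5],[2,-1,20,0,0,0,0.5],[0,0,20,0,0,0,0.5],[0,0,15,0,0,0,0.5],[0,0,8,0,0,0,0.5],[0,0,4,0,0,0,0.5],[0,0,0,0,0,0,0.5],[0,0,0,0,0,0,0.5]]' && python3 -m handwheel '[[0,0,1.5,0,0,0,0.5],[0,0,0,0,0,0,0.5],[0,0,0,0,0,0,0.3],[0,0,0,0,0,0,0.1],[0,0,0,0,0,0,0],[0,0,0,0,0,0,0]]';  python3 - <<'E'
from h import *
goto([454,236,150],1.2)
E
```

```text
time: 4.8
ee_pos: [489.3, 25.3, 51.5]
ee_rot: [-0.0, 0.974, -0.225, 0.001]
ft_force: [0.2, -0.6, -0.6]
grip_width: 61.5
grip_force: 15.0
time: 5.3
ee_pos: [488.5, 25.0, 49.8]
ee_rot: [-0.0, 0.974, -0.225, 0.0]
ft_force: [-0.2, 0.1, -0.3]
grip_width: 74.4
grip_force: 0.0
t 5.3 tcp [488.5  25.   49.8] tool-y heading -2.025 tilt z [ 0.001  0.    -1.   ] J6 0.73 w 74.4
 world d [-34.5 211.  100.2]  tool shift [-123.5 -174.6 -100.1]
 turn about tool z -0.083
```

```bash
python3 -m handwheel '[[0,0,0,0,0,0,0],[0,0,0,0,0,0,0],[0,0,-30,0,0,0,0],[0,0,-35,0,0,0,0],[-15,-21,-15,0,0,0,0],[-20,-29,0,0,0,0,0],[-20,-29,0,0,0,0,0],[-20,-29,0,0,0,0,0],[-20,-29,0,0,0,0,0],[-17,-25,0,0,0,0,0],[-12,-13,0,0,0,0,0],[0,0,0,0,0,0,0]]';python3 -m handwheel '[[0,0,0,0,0,0,0],[0,0,0,0,0,0,0]]'
python3 - <<'E'
from h import *
c=snap("wrist","w4");C=(454,236)
for z,w in [(28,"all z28"),(68,"knob z68")]:
    hs=cv2.cvtColor(rect(c,z,C),cv2.COLOR_RGB2HSV);poly((hs[:,:,1]>110)&(hs[:,:,2]>80)&(hs[:,:,0]<25),C,what=w,near=C)
cv2.imwrite("pics/r4.png",np.hstack([rect(c,28,C,60),rect(c,68,C,60)])[:,:,::-1])
C=(489,24);hs=cv2.cvtColor(rect(c,73,C),cv2.COLOR_RGB2HSV)
try: poly((hs[:,:,0]>95)&(hs[:,:,0]<125)&(hs[:,:,1]>120),C,what="lid",near=C)
except Exception as e: print(e)
goto([454.5,236,49])
E
```

```text
time: 6.3
ee_pos: [453.3, 239.7, 129.6]
ee_rot: [-0.001, 0.975, -0.223, 0.0]
ft_force: [-0.0, 0.0, -0.1]
grip_width: 86.8
grip_force: 0.0
time: 6.47
ee_pos: [453.3, 235.9, 129.3]
ee_rot: [0.0, 0.974, -0.225, -0.0]
ft_force: [-0.0, 0.1, 0.8]
grip_width: 87.0
grip_force: 0.0
all z28 ctr [451.  236.1] sides 52.7 29.0 long heading 2.295 area mm2 1183.375
knob z68 ctr [461.4 231.2] sides 44.6 24.6 long heading 2.292 area mm2 844.375
max() iterable argument is empty
t 6.5 tcp [453.5 235.6 129.4] tool-y heading -2.026 tilt z [-0.001 -0.    -1.   ] J6 0.32 w 87.2
 world d [  1.    0.4 -80.4]  tool shift [ 0.7 -0.9 80.4]
```

View pics/r4.png

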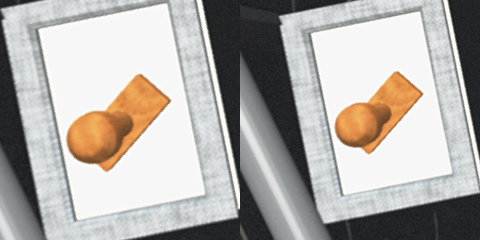

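Foot corners give centre (455,237), knob at (453,238). Grasping.

```bash
python3 -m handwheel '[[0,-2,20,0,0,0,0],[0,0,25,0,0,0,0],[0,0,20,0,0,0,0],[0,0,11,0,0,0,0],[0,0,4,0,0,0,0],[0,0,0,0,0,0,0],[0,0,0,0,0,0,0.4]]' && python3 -m handwheel '[[0,0,0,0,0,0,0.85],[0,0,0,0,0,0,0.85],[0,0,0,0,0,0,0.85],[0,0,0,0,0,0,0.85],[0,0,0,0,0,0,0.85],[0,0,0,0,0,0,0.85],[0,0,0,0,0,0,0.85],[0,0,0,0,0,0,0.85]]' 20
python3 - <<'E'
from h import *
goto([638.3,100.5,130],-2.026-0.431)
E
```

```text
time: 7.1
ee_pos: [455.1, 238.0, 50.1]
ee_rot: [-0.0, 0.974, -0.225, 0.0]
ft_force: [-0.1, 0.4, 1.1]
grip_width: 85.0
grip_force: 0.0
time: 7.77
ee_pos: [454.4, 238.4, 49.5]
ee_rot: [0.0, 0.974, -0.225, -0.0]
ft_force: [-0.3, -0.2, -0.3]
grip_width: 35.1
grip_force: 0.0
t 7.8 tcp [454.4 238.4  49.5] tool-y heading -2.025 tilt z [-0. -0. -1.] J6 0.32 w 35.1
 world d [ 183.9 -137.9   80.5]  tool shift [225.7  43.4 -80.5]
 turn about tool z 0.432
```

```bash
python3 -m handwheel '[[0,0,0,0,0,0,0.85],[0,0,0,0,0,0,0.85],[0,0,0,0,0,0,0.85],[0,0,0,0,0,0,0.85],[0,0,0,0,0,0,0.85],[0,0,0,0,0,0,0.85],[0,0,-15,0,0,0,0.85],[0,0,-20,0,0,0,0.85],[0,0,-20,0,0,0,0.85],[0,0,-20,0,0,0,0.85]]' && python3 -m handwheel '[[20,4,0,0,0,0,0.85],[34,6,0,0,0,0,0.85],[34,6,0,0,0,0,0.85],[34,7,0,0,0,0,0.85],[34,7,0,0,0,0,0.85],[34,7,0,0,0,0,0.85],[24,4,0,0,0,0.072,0.85],[12,2,0,0,0,0.09,0.85],[0,0,0,0,0,0.09,0.85],[0,0,0,0,0,0.09,0.85],[0,0,0,0,0,0.09,0.85],[0,0,0,0,0,0,0.85]]'; python3 -m handwheel '[[0,0,0,0,0,0,0.85],[0,0,0,0,0,0,0.85]]';python3 - <<'E'
from h import *
goto([638.3,100.5,47.5],-2.025-0.431)
c=snap("wrist","w5");
E
```

```text
time: 8.6
ee_pos: [454.1, 238.0, 125.1]
ee_rot: [0.0, 0.974, -0.225, -0.0]
ft_force: [0.4, 0.5, -0.6]
grip_width: 19.4
grip_force: 20.0
time: 9.6
ee_pos: [637.9, 99.6, 124.0]
ee_rot: [0.0, 0.903, -0.429, -0.0]
ft_force: [0.4, 0.6, -0.8]
grip_width: 19.6
grip_force: 20.0
time: 9.77
ee_pos: [638.0, 100.0, 124.4]
ee_rot: [0.0, 0.904, -0.428, -0.0]
ft_force: [0.1, -0.3, 1.2]
grip_width: 19.6
grip_force: 20.0
t 9.8 tcp [638.  100.  124.4] tool-y heading -2.455 tilt z [-0. -0. -1.] J6 0.28 w 19.6
 world d [  0.3   0.5 -76.9]  tool shift [-0.2 -0.5 76.9]
 turn about tool z 0.001
```

View pics/w5.png

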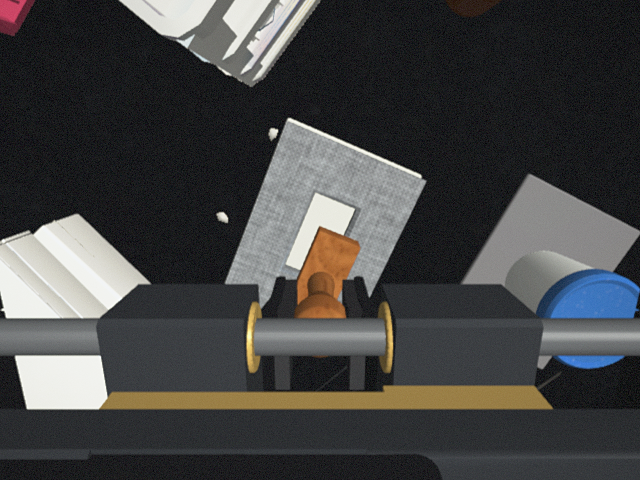

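Stamp held upright over the slot; foot corners (321,227),(359,243), slot corners about (317,193),(354,207),(288,266). Checking the foot's alignment to the slot.

Run:
```python
from h import *
c=load("w5");z=103
A,B,D,E_=[p2w(c,*q,z)[:2] for q in [(321,227),(359,243),(346,277),(299,280)]]
print(np.round([A,B,D,E_],1),"w",np.linalg.norm(A-B))
for P,Q in ((A,E_),(B,D)): v=P-Q;print("side heading",np.arctan2(v[1],v[0])%np.pi)
e=B-A;print("from edge",(np.arctan2(e[1],e[0])+np.pi/2)%np.pi)
h=1.861;u=np.array([np.cos(h),np.sin(h)]);m=(A+B)/2
for s in (1,-1): print("foot ctr",m+s*24*u)
C=(638,100);g=cv2.cvtColor(rect(c,14,C),cv2.COLOR_RGB2GRAY)
S=[p2w(c,*q,14)[:2] for q in [(317,193),(354,207),(288,266)]]
print("slot corners",np.round(S,1))
g=cv2.cvtColor(rect(c,24,C),cv2.COLOR_RGB2GRAY);poly(g>90,C,what="block",near=C)
print([w2p(c,[638.3+a*np.sin(h)+b*np.cos(h),100.5-a*np.cos(h)+b*np.sin(h),14]).round() for a in(-15,15) for b in (-28.5,28.5)])
```

```text
[[655.4  77.6]
 [636.6  72.2]
 [630.2  89.2]
 [646.9 104.9]] w 19.616277405291815
side heading 1.8757467572611488
side heading 1.9294611657125862
from edge 1.8488590514732213
foot ctr [639.14186193  97.92376282]
foot ctr [652.87693655  51.9308533 ]
slot corners [[658.4  77.6]
 [632.6  69. ]
 [641.1 131.5]]
block ctr [628.9 114.1] sides 183.6 121.2 long heading 2.086 area mm2 12960.0
[array([355., 207.]), array([322., 279.]), array([314., 191.]), array([284., 264.])]
```

```bash
python3 -m handwheel '[[-2.5,-1,15,0,0,0,0.85],[0,0,20,0,0,0,0.85],[0,0,15,0,0,0,0.85],[0,0,10,0,0,0,0.85],[0,0,0,0,0,0,0.85]]'; python3 -m handwheel '[[0,0,4,0,0,0,0.85],[0,0,4,0,0,0,0.85],[0,0,3,0,0,0,0.85],[0,0,2.5,0,0,0,0.85],[0,0,0,0,0,0,0.85],[0,0,0,0,0,0,0.85]]';python3 - <<'E'
from h import *
goto([638.3,100.5,47.5])
c=snap("wrist","w6");
cv2.imwrite("pics/w6c.png",cv2.resize(c["img"][160:400,200:440],(600,600),interpolation=cv2.INTER_CUBIC)[:,:,::-1])
E
```

```text
time: 10.23
ee_pos: [635.7, 102.1, 62.0]
ee_rot: [0.002, 0.904, -0.428, -0.002]
ft_force: [0.2, 0.8, -1.0]
grip_width: 19.6
grip_force: 20.0
time: 10.73
ee_pos: [637.5, 102.5, 51.2]
ee_rot: [-0.0, 0.904, -0.429, 0.0]
ft_force: [-0.1, 1.2, -0.7]
grip_width: 19.3
grip_force: 20.0
t 10.7 tcp [637.5 102.5  51.2] tool-y heading -2.456 tilt z [ 0.  0. -1.] J6 0.28 w 19.3
 world d [ 0.8 -2.  -3.7]  tool shift [2.1 0.7 3.7]
```

View pics/w6c.png

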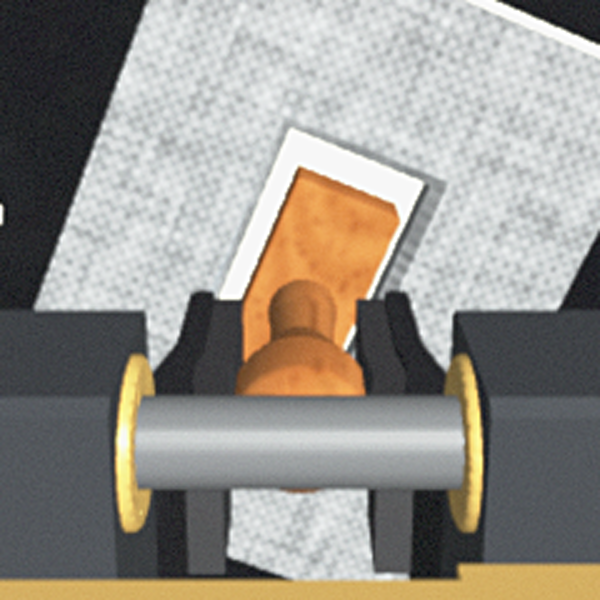

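Foot is inside the slot outline (slot corners (290,128),(425,180); foot corners (300,170),(400,215)), about 1.5 mm right of centre. Nudging, then seating.

```bash
python3 -m handwheel '[[0.5,-1.2,1,0,0,0,0.85],[0,0,1.5,0,0,0,0.85],[0,0,1,0,0,0,0.85],[0,0,0,0,0,0,0.85],[0,0,0,0,0,0,0.85]]'; python3 -m handwheel '[[0,0,0.5,0,0,0,0.7],[0,0,0,0,0,0,0.6],[0,0,0,0,0,0,0.4],[0,0,0,0,0,0,0.2],[0,0,0,0,0,0,0],[0,0,0,0,0,0,0],[0,0,0,0,0,0,0],[0,0,0,0,0,0,0],[0,0,0,0,0,0,0],[0,0,0,0,0,0,0]]';python3 - <<'E'
from h import *
goto([468,-227,200])
E
```

```text
time: 11.2
ee_pos: [638.7, 102.9, 47.5]
ee_rot: [-0.0, 0.904, -0.429, 0.0]
ft_force: [0.3, 1.1, 0.4]
grip_width: 19.4
grip_force: 20.0
time: 12.03
ee_pos: [638.7, 102.9, 47.1]
ee_rot: [-0.0, 0.904, -0.429, 0.0]
ft_force: [-0.4, -0.1, -1.3]
grip_width: 78.1
grip_force: 0.0
t 12.0 tcp [638.7 102.9  47.1] tool-y heading -2.457 tilt z [ 0.  0. -1.] J6 0.28 w 78.1
 world d [-170.7 -329.9  152.9]  tool shift [ 147.5  340.9 -152.9]
```

```bash
python3 -m handwheel '[[0,0,0,0,0,0,0],[0,0,-15,0,0,0,0],[0,0,-30,0,0,0,0],[0,0,-35,0,0,0,0],[0,0,-35,0,0,0,0],[0,0,-35,0,0,0,0],[0,0,0,0,0,0,0],[0,0,0,0,0,0,0]]'
python3 - <<'E'
from h import *
c=snap("wrist","w7");C=(638,101)
for z in (26,):
    hs=cv2.cvtColor(rect(c,z,C),cv2.COLOR_RGB2HSV);poly((hs[:,:,1]>110)&(hs[:,:,2]>60)&(hs[:,:,0]<25),C,what="stamp z26",near=C)
    k=rect(c,z,C,50);g=rect(c,65,C,50)
    cv2.imwrite("pics/r7.png",cv2.resize(np.hstack([k,g]),(800,400))[:,:,::-1])
E
python3 -m handwheel '[[8,20,0,0,0,0,0],[15,36,0,0,0,0,0],[15,36,0,0,0,0,0],[15,36,0,0,0,0,0],[15,36,0,0,0,0,0],[16,36,0,0,0,0,0],[16,36,0,0,0,0,0],[16,36,0,0,0,0,0],[15,34,0,0,0,0,0],[10,22,0,0,0,0,0],[7,13,0,0,0,0,0],[0,0,0,0,0,0,0]]'; python3 -m handwheel '[[0,0,0,0,0,0,0],[0,0,0,0,0,0,0]]'
python3 - <<'E'
from h import *
c=snap("wrist","w8");C=(468,-227)
im=rect(c,43,C);i2=rect(c,24,C)
hs=cv2.cvtColor(im,cv2.COLOR_RGB2HSV);poly(cv2.morphologyEx(((hs[:,:,2]>205)|(hs[:,:,1]>110)&(hs[:,:,0]>100)&(hs[:,:,0]<135)&(hs[:,:,2]>35)).astype(np.uint8),cv2.MORPH_OPEN,np.ones((9,9))),C,what="pad z43",near=C)
hs=cv2.cvtColor(i2,cv2.COLOR_RGB2HSV);poly(hs[:,:,2]>80,C,what="block z24",near=C)
cv2.imwrite("pics/r8.png",np.hstack([im,cv2.resize(cv2.imread("pics/r7.png")[:,:400,::-1],(360,440))])[:,:,::-1])
goto([468,-227,60])
E
```

```text
time: 12.7
ee_pos: [639.9, 103.4, 200.2]
ee_rot: [-0.002, 0.904, -0.429, 0.002]
ft_force: [0.2, -0.1, -0.7]
grip_width: 87.1
grip_force: 0.0
stamp z26 ctr [635.8 100.7] sides 48.2 27.9 long heading 1.877 area mm2 1077.25
time: 13.75
ee_pos: [465.7, -229.3, 195.2]
ee_rot: [0.001, 0.903, -0.43, -0.002]
ft_force: [0.8, -0.9, 0.0]
grip_width: 86.7
grip_force: 0.0
time: 13.92
ee_pos: [467.9, -227.0, 196.0]
ee_rot: [0.0, 0.904, -0.429, -0.001]
ft_force: [0.9, -0.5, -0.1]
grip_width: 87.2
grip_force: 0.0
pad z43 ctr [ 475.5 -229. ] sides 68.0 95.0 long heading 1.571 area mm2 5839.625
block z24 ctr [ 477.9 -233.6] sides 130.4 99.6 long heading 1.698 area mm2 12834.625
t 14.0 tcp [ 468.2 -226.8  196.2] tool-y heading -2.456 tilt z [-0.002  0.    -1.   ] J6 0.82 w 86.7
 world d [  -0.2   -0.2 -136.2]  tool shift [  0.2   0.2 136.2]
```

View pics/r8.png

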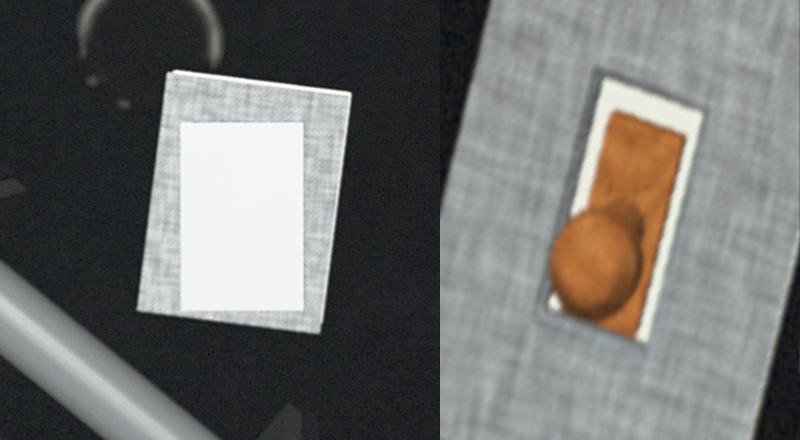

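Stamp sits in its slot (right panel). Ink pad top at pixels (180,122)-(303,310): 61.5 x 94 mm, the small one, centre (478.8,-229), long side along world y. Turn to close along x and descend.

```bash
python3 -m handwheel '[[0,0,0,0,0,0.11,0],[0,0,0,0,0,0.115,0],[0,0,0,0,0,0.115,0],[0,0,0,0,0,0.115,0],[0,0,0,0,0,0.115,0],[0,0,0,0,0,0.115,0],[2,-5,20,0,0,0,0],[0,-5.5,30,0,0,0,0],[0,0,30,0,0,0,0],[0,0,25,0,0,0,0],[0,0,0,0,0,0,0],[0,0,0,0,0,0,0]]'
python3 - <<'E'
from h import *
goto([478.75,-229,34],np.pi)
c=snap("wrist","w9");C=(478,-229)
im=rect(c,43,C);hs=cv2.cvtColor(im,cv2.COLOR_RGB2HSV);poly(hs[:,:,2]>222,C,what="pad z43",near=C)
E
```

```text
time: 14.97
ee_pos: [478.5, -228.7, 91.1]
ee_rot: [0.001, 0.708, -0.706, -0.001]
ft_force: [0.6, -0.5, 1.1]
grip_width: 87.0
grip_force: 0.0
t 15.0 tcp [ 478.5 -228.7   91.1] tool-y heading -3.14 tilt z [-0.003  0.    -1.   ] J6 0.14 w 87.0
 world d [  0.3  -0.3 -57.1]  tool shift [ 0.4 -0.5 57.1]
 turn about tool z 0.002
pad z43 ctr [ 478.5 -236.8] sides 60.0 78.5 long heading 1.571 area mm2 4689.125
```

```bash
python3 -m handwheel '[[0,0,25,0,0,0,0],[0,0,20,0,0,0,0],[0,0,8,0,0,0,0],[0,0,4,0,0,0,0],[0,0,0,0,0,0,0],[0,0,0,0,0,0,0.5],[0,0,0,0,0,0,0.5],[0,0,0,0,0,0,0.5],[0,0,0,0,0,0,0.5],[0,0,0,0,0,0,0.5],[0,0,0,0,0,0,0.5]]' 30
python3 - <<'E'
from h import *
goto([480,-229,130])
E
```

```text
time: 15.93
ee_pos: [478.9, -229.5, 35.6]
ee_rot: [-0.0, 0.707, -0.707, 0.0]
ft_force: [-0.8, 0.6, 3.0]
grip_width: 61.5
grip_force: 30.0
t 15.9 tcp [ 478.9 -229.5   35.6] tool-y heading -3.141 tilt z [ 0.001 -0.    -1.   ] J6 0.14 w 61.5
 world d [ 1.1  0.5 94.4]  tool shift [ -0.5  -1.1 -94.4]
```

```bash
python3 -m handwheel '[[0,0,-8,0,0,0,0.5],[0,0,-20,0,0,0,0.5],[0,0,-30,0,0,0,0.5],[0,0,-30,0,0,0,0.5],[0,0,-12,0,0,0,0.5],[0,0,0,0,0,0,0.5]]' && python3 -m handwheel '[[-15,0,0,0,0,0,0.5],[-28,0,0,0,0,0,0.5],[-37,3,0,0,0,0,0.5],[-38,3,0,0,0,0,0.5],[-38,3,0,0,0,0,0.5],[-38,3,0,0,0,0,0.5],[-38,3,0,0,0,0,0.5],[-38,3,0,0,0,0,0.5],[-38,3,0,0,0,0,0.5],[-38,3,0,0,0,0,0.5],[-38,3,0,0,0,0,0.5],[-30,0,0,0,0,0,0.5]]' && python3 -m handwheel '[[-26,0,0,0,0,0,0.5],[-15,0,0,0,0,0.06,0.5],[-6,0,0,0,0,0.07,0.5],[0,0,0,0,0,0.07,0.5],[0,0,0,0,0,0,0.5],[0,0,0,0,0,0,0.5]]'
python3 - <<'E'
from h import *
goto([452.2,232.5,100],1.372-np.pi/2)
c=snap("wrist","w10")
E
```

```text
time: 16.43
ee_pos: [480.9, -230.0, 139.1]
ee_rot: [-0.002, 0.707, -0.707, 0.003]
ft_force: [0.2, -0.3, 0.1]
grip_width: 61.6
grip_force: 30.0
time: 17.43
ee_pos: [450.2, 186.5, 134.1]
ee_rot: [0.001, 0.708, -0.707, -0.0]
ft_force: [-0.3, 0.2, -1.2]
grip_width: 61.8
grip_force: 30.0
time: 17.93
ee_pos: [451.4, 231.1, 134.1]
ee_rot: [-0.001, -0.634, 0.774, 0.0]
ft_force: [0.8, 0.0, -0.8]
grip_width: 61.8
grip_force: 30.0
t 17.9 tcp [451.4 231.1 134.1] tool-y heading 2.943 tilt z [-0.002 -0.001 -1.   ] J6 -0.99 w 61.8
 world d [  0.8   1.4 -34.1]  tool shift [-1.6 -0.6 34.1]
 turn about tool z 0.001
```

View pics/w10.png

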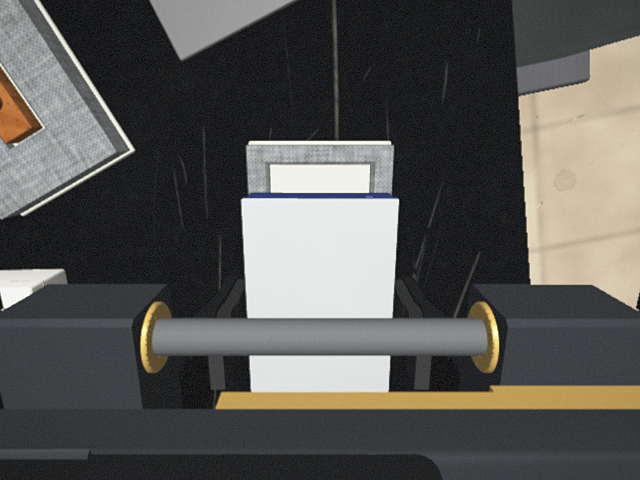

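Pad is level and parallel to the pocket; pad's front edge row 198, columns 242–398; pocket floor's front edge row 164, columns 269–370.

Run:
```python
from h import *
c=load("w10");s,e,R=pose();M=R.as_matrix()
t=lambda P:(M.T@(np.array(P)-[452.2,232.5,0]))[:2].round(1)
print("pad front corners rel pocket ctr, tool xy",t(p2w(c,242,198.5,141.5)),t(p2w(c,398,198.5,141.5)))
print("blue bottom edge",t(p2w(c,249,194.5,124)),t(p2w(c,392,194.5,124)))
print("floor front",t(p2w(c,269,163.5,16)),t(p2w(c,370,163.5,16)), "block",t(p2w(c,247,146,24)),t(p2w(c,393,146,24)))
```

```text
pad front corners rel pocket ctr, tool xy [ 48.3 -29.6] [48.3 30.7]
blue bottom edge [ 47.  -29.9] [47.  31.6]
floor front [ 51.  -34.2] [51.  35.2] block [ 63.1 -47.3] [63.1 49. ]
```

```bash
python3 -m handwheel '[[-0.5,0,20,0,0,0,0.5],[0,0,25,0,0,0,0.5],[0,0,25,0,0,0,0.5],[0,0,15,0,0,0,0.5],[0,0,8,0,0,0,0.5],[0,0,3,0,0,0,0.5],[0,0,0,0,0,0,0.5],[0,0,0,0,0,0,0.5]]' && python3 -m handwheel '[[0,0,3,0,0,0,0.5],[0,0,3,0,0,0,0.5],[0,0,2,0,0,0,0.5],[0,0,1,0,0,0,0.5],[0,0,0,0,0,0,0.5],[0,0,0,0,0,0,0.5]]';python3 - <<'E'
from h import *
goto([452.2,232.5,27.6],1.372-np.pi/2)
E
```

```text
time: 18.65
ee_pos: [452.8, 232.4, 39.8]
ee_rot: [0.001, -0.633, 0.774, -0.0]
ft_force: [0.0, 0.7, -0.2]
grip_width: 61.4
grip_force: 30.0
time: 19.15
ee_pos: [452.2, 232.1, 30.1]
ee_rot: [0.0, -0.633, 0.774, -0.0]
ft_force: [-0.1, -0.2, -1.9]
grip_width: 61.6
grip_force: 30.0
t 19.1 tcp [452.2 232.1  30.1] tool-y heading 2.942 tilt z [ 0.  0. -1.] J6 -0.99 w 61.6
 world d [ 0.   0.4 -2.5]  tool shift [-0.4  0.1  2.5]
 turn about tool z -0.001
```

```bash
python3 -m handwheel '[[0,0,1,0,0,0,0.5],[0,0,1,0,0,0,0.5],[0,0,0,0,0,0,0.5],[0,0,0,0,0,0,0.5]]'; python3 -m handwheel '[[0,0,0,0,0,0,0.3],[0,0,0,0,0,0,0.1],[0,0,0,0,0,0,0],[0,0,0,0,0,0,0],[0,0,0,0,0,0,0],[0,0,0,0,0,0,0]]';  python3 -m handwheel '[[0,0,-10,0,0,0,0],[0,0,-30,0,0,0,0],[0,0,-35,0,0,0,0],[0,0,-35,0,0,0,0],[0,0,-35,0,0,0,0],[0,0,-25,0,0,0,0],[0,0,0,0,0,0,0],[0,0,0,0,0,0,0]]';python3 - <<'E'
from h import *
c=snap("wrist","w11");C=(452,232)
hs=cv2.cvtColor(rect(c,35,C),cv2.COLOR_RGB2HSV);poly(hs[:,:,2]>205,C,what="pad z35",near=C)
cv2.imwrite("pics/r11.png",rect(c,35,C,90)[:,:,::-1])
C=(489,25);hs=cv2.cvtColor(rect(c,73,C),cv2.COLOR_RGB2HSV)
goto([489,25,200])
E
```

```text
time: 19.48
ee_pos: [452.1, 232.0, 28.0]
ee_rot: [-0.0, -0.633, 0.774, -0.0]
ft_force: [-0.1, -0.0, -1.6]
grip_width: 62.3
grip_force: 30.0
time: 19.98
ee_pos: [452.2, 232.1, 28.1]
ee_rot: [0.0, -0.633, 0.774, 0.0]
ft_force: [0.4, -0.1, 0.3]
grip_width: 83.9
grip_force: 0.0
time: 20.65
ee_pos: [452.7, 232.6, 200.5]
ee_rot: [0.002, -0.633, 0.774, 0.0]
ft_force: [1.0, -0.1, -0.2]
grip_width: 86.8
grip_force: 0.0
pad z35 ctr [451.2 230.6] sides 65.1 99.8 long heading 1.373 area mm2 6334.375
t 20.7 tcp [451.8 231.9 198.7] tool-y heading 2.941 tilt z [ 0.     0.001 -1.   ] J6 -0.99 w 87.1
 world d [  37.2 -206.9    1.3]  tool shift [195.3 -77.6  -1.5]
```

View pics/r11.png

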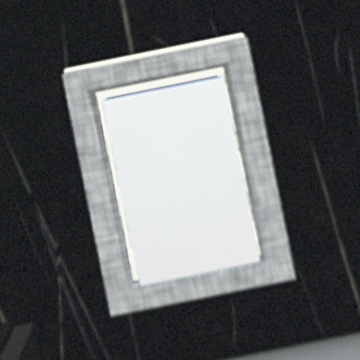

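Ink pad is flat inside its cut-out, with even margins. Back to the cup.

```bash
python3 -m handwheel '[[20,-8,0,0,0,0,0],[35,-14,0,0,0,0,0],[35,-14,0,0,0,0,0],[35,-14,0,0,0,0,0],[35,-14,0,0,0,0,0],[23,-9,0,0,0,0,0],[12,-5,0,0,0,0,0],[0,0,0,0,0,0,0],[0,0,0,0,0,0,0]]'
python3 - <<'E'
from h import *
c=snap("wrist","w12");C=(489,25)
hs=cv2.cvtColor(rect(c,73,C),cv2.COLOR_RGB2HSV);p,_=poly((hs[:,:,0]>95)&(hs[:,:,0]<125)&(hs[:,:,1]>120),C,what="lid z73",near=C)
goto([*p,47])
C=(475,-230)
c=load("w8")
for z in (24,): 
    hs=cv2.cvtColor(rect(c,z,C),cv2.COLOR_RGB2HSV);poly(hs[:,:,2]>100,C,what="cup block",near=C)
E
```

```text
time: 21.45
ee_pos: [489.1, 24.6, 196.7]
ee_rot: [-0.001, -0.632, 0.775, 0.001]
ft_force: [0.4, 0.5, -0.1]
grip_width: 86.8
grip_force: 0.0
lid z73 ctr [486.5  24.2] sides 60.0 60.5 long heading 1.571 area mm2 2856.0
t 21.5 tcp [489.2  25.3 197. ] tool-y heading 2.941 tilt z [-0.002 -0.001 -1.   ] J6 -0.58 w 86.8
 world d [  -2.7   -1.1 -150. ]  tool shift [  1.5   2.2 150. ]
cup block ctr [ 477.9 -233.6] sides 130.1 99.3 long heading 1.697 area mm2 12752.25
```

```bash
python3 -m handwheel '[[1.5,2,25,0,0,0,0],[0,0,35,0,0,0,0],[0,0,35,0,0,0,0],[0,0,30,0,0,0,0],[0,0,15,0,0,0,0],[0,0,9,0,0,0,0],[0,0,0,0,0,0,0],[0,0,0,0,0,0,0.5],[0,0,0,0,0,0,0.5],[0,0,0,0,0,0,0.5],[0,0,0,0,0,0,0.5],[0,0,0,0,0,0,0.5]]' 15 && python3 -m handwheel '[[0,0,0,0,0,0,0.5],[0,0,0,0,0,0,0.5]]'
python3 - <<'E'
from h import *
goto([478,-233,140])
E
```

```text
time: 22.5
ee_pos: [488.0, 24.5, 49.9]
ee_rot: [0.001, -0.633, 0.774, -0.0]
ft_force: [-0.2, -1.0, 1.3]
grip_width: 62.0
grip_force: 15.1
time: 22.67
ee_pos: [488.1, 24.4, 49.9]
ee_rot: [0.001, -0.633, 0.774, -0.0]
ft_force: [-1.5, -0.1, 5.6]
grip_width: 61.7
grip_force: 15.0
t 22.7 tcp [488.1  24.4  49.9] tool-y heading 2.942 tilt z [ 0.001  0.    -1.   ] J6 -0.58 w 61.7
 world d [ -10.1 -257.4   90.1]  tool shift [254.2 -41.3 -90.2]
```

```bash
python3 -m handwheel '[[0,0,-15,0,0,0,0.5],[0,0,-25,0,0,0,0.5],[0,0,-25,0,0,0,0.5],[0,0,-20,0,0,0,0.5],[20,-3,0,0,0,0,0.5],[35,-6,0,0,0,0,0.5],[38,-6,0,0,0,0,0.5],[38,-6,0,0,0,0,0.5],[38,-6,0,0,0,0,0.5],[38,-6,0,0,0,0,0.5],[27,-5,0,0,0,0,0.5],[20,-3,0,0,0,0,0.5]]' && python3 -m handwheel '[[0,0,0,0,0,0,0.5],[0,0,0,0,0,0,0.5],[0,0,0,0,0,0,0.5]]'
python3 - <<'E'
from h import *
goto([478,-233,55])
c=snap("wrist","w13")
E
```

```text
time: 23.67
ee_pos: [476.7, -235.2, 133.8]
ee_rot: [-0.0, -0.632, 0.775, 0.0]
ft_force: [1.3, -0.0, -0.4]
grip_width: 61.7
grip_force: 15.0
time: 23.92
ee_pos: [477.0, -232.4, 133.8]
ee_rot: [-0.0, -0.633, 0.774, 0.0]
ft_force: [-0.4, 0.1, -0.7]
grip_width: 61.7
grip_force: 15.0
t 23.9 tcp [ 477.  -232.4  133.8] tool-y heading 2.941 tilt z [-0.001  0.    -1.   ] J6 -0.05 w 61.7
 world d [  1.   -0.6 -78.8]  tool shift [ 0.4 -1.2 78.8]
```

View pics/w13.png

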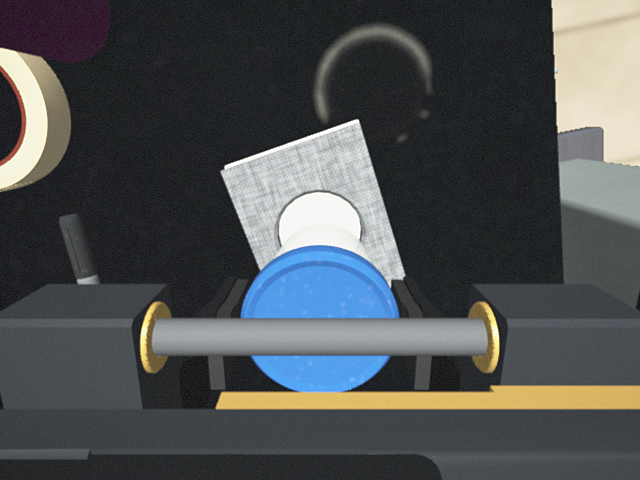

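Cup held over its holder; hole arc left (278,228), right (362,225), top (320,191). (Last allowed view; numbers only from here.)

Run:
```python
from h import *
from scipy.optimize import least_squares
c=load("w13")
g=c["img"].astype(int);
# white floor/wall region: edge points of the bright blob above the cup
m=(g.min(2)>225).astype(np.uint8);m[:,:270]=0;m[:,370:]=0;m[:188]=0;m[240:]=0
m=cv2.morphologyEx(m,cv2.MORPH_OPEN,np.ones((5,5)))
L=[];
for v in range(196,228,2):
    u=np.where(m[v])[0]
    if len(u): L+=[(u[0]-.5,v,),(u[-1]+.5,v)]
L=np.array(L,float)
for z in (10,22,24):
    P=np.array([p2w(c,*q,z)[:2] for q in L])
    r=least_squares(lambda x:np.hypot(*(P-x[:2]).T)-x[2],[477,-233,30],loss="soft_l1")
    print(z,r.x.round(1),np.abs(r.fun).mean().round(2),len(P))
C=(477,-233)
# block outline: corners seen
Q=np.array([p2w(c,*q,24)[:2] for q in [(222,172),(357,124),(405,276)]]);print(Q.round(1),np.linalg.norm(Q[0]-Q[1]),(np.arctan2(*(Q[0]-Q[1])[::-1]))%np.pi)
n=(Q[0]-Q[1])/np.linalg.norm(Q[0]-Q[1]);l=np.array([-n[1],n[0]]);m=(Q[0]+Q[1])/2
print("ctr from edge",m+64*l,m-64*l)
```

```text
10 [ 477.5 -231.1   30.1] 0.22 32
22 [ 476.9 -234.2   28.8] 0.21 32
24 [ 476.8 -234.7   28.6] 0.21 32
[[ 532.3 -288.8]
 [ 438.3 -301.3]
 [ 422.7 -190.8]] 94.867673500803 0.1320423828155767
ctr from edge [ 476.87603644 -231.5982044 ] [ 493.72839098 -358.4839725 ]
```

```bash
python3 -m handwheel '[[0,0,15,0,0,0,0.5],[0,0,20,0,0,0,0.5],[0,0,20,0,0,0,0.5],[0,0,10,0,0,0,0.5],[0,0,6,0,0,0,0.5],[0,0,3,0,0,0,0.5],[0,0,2,0,0,0,0.5],[0,0,0,0,0,0,0.5],[0,0,0,0,0,0,0.5]]' && python3 -m handwheel '[[0,0,1,0,0,0,0.5],[0,0,0.5,0,0,0,0.5],[0,0,0,0,0,0,0.5],[0,0,0,0,0,0,0.5]]'
```

```text
time: 24.72
ee_pos: [477.9, -232.8, 58.8]
ee_rot: [0.0, -0.633, 0.774, -0.001]
ft_force: [0.9, -0.4, -0.1]
grip_width: 61.6
grip_force: 15.0
time: 25.05
ee_pos: [477.4, -232.8, 56.8]
ee_rot: [0.0, -0.633, 0.774, -0.0]
ft_force: [-0.2, 0.1, -0.1]
grip_width: 61.8
grip_force: 15.0
```

```bash
python3 -m handwheel '[[0,0,0.6,0,0,0,0.5],[0,0,0,0,0,0,0.5],[0,0,0,0,0,0,0.35],[0,0,0,0,0,0,0.2],[0,0,0,0,0,0,0],[0,0,0,0,0,0,0],[0,0,0,0,0,0,0],[0,0,0,0,0,0,0]]' && python3 -m handwheel '[[0,0,-10,0,0,0,0],[0,0,-25,0,0,0,0],[0,0,-35,0,0,0,0],[0,0,-35,0,0,0,0],[0,0,-35,0,0,0,0],[0,0,0,0,0,0,0],[0,0,0,0,0,0,0]]'
python3 - <<'E'
from h import *
c=snap("wrist","w14");C=(477.4,-232.3)
for z in (79,93): hs=cv2.cvtColor(rect(c,z,C),cv2.COLOR_RGB2HSV);p,_=poly((hs[:,:,0]>95)&(hs[:,:,0]<125)&(hs[:,:,1]>120),C,what=f"lid z{z}",near=C)
t=snap("top","top1");a=load("top0")
# bystanders: before/after change in the top view
d=cv2.absdiff(cv2.GaussianBlur(t["img"],(5,5),0),cv2.GaussianBlur(a["img"],(5,5),0)).max(2)
for n,(u,v) in {"bottle":(308,211),"marker":(340,228),"thermo":(158,211),"stampblock":(260,205)}.items(): print(n,d[v-12:v+12,u-15:u+15].max())
# stamp upright/in place: recheck in the new top view
hs=cv2.cvtColor(t["img"],cv2.COLOR_RGB2HSV)
m=((hs[:,:,1]>120)&(hs[:,:,0]<20)&(hs[:,:,2]>70))[180:230,235:290];v,u=np.where(m);print("stamp px",u.min()+235,u.max()+235,v.min()+180,v.max()+180,"expected foot/knob",w2p(t,[638,101,14]).round(),w2p(t,[638,101,83]).round())
E
```

```text
time: 25.72
ee_pos: [477.3, -232.7, 55.9]
ee_rot: [-0.0, -0.633, 0.774, 0.0]
ft_force: [0.1, 0.3, -0.7]
grip_width: 84.1
grip_force: 0.0
time: 26.3
ee_pos: [478.7, -233.0, 199.3]
ee_rot: [0.002, -0.633, 0.774, -0.003]
ft_force: [0.3, -1.1, -0.7]
grip_width: 87.0
grip_force: 0.0
lid z79 ctr [ 475.9 -233.6] sides 60.0 60.5 long heading 1.571 area mm2 2851.25
lid z93 ctr [ 475.4 -237. ] sides 57.0 57.5 long heading 1.571 area mm2 2569.875
bottle 146
marker 73
thermo 200
stampblock 146
stamp px 253 264 190 204 expected foot/knob [259. 204.] [258. 191.]
```

Run:
```python
from h import *
a,t=load("top0"),load("top1")
print(np.abs(np.array(a["R"])-t["R"]).max(),np.abs(np.array(a["t"])-t["t"]).max())
for n,(u,v) in {"bottle":(308,211),"marker":(340,228),"thermo":(158,211),"mat":(258,242),"red pen":(183,182)}.items():
    p=a["img"][v-12:v+12,u-18:u+18];r=cv2.matchTemplate(t["img"][v-30:v+30,u-36:u+36],p,cv2.TM_CCOEFF_NORMED)
    _,s,_,l=cv2.minMaxLoc(r);print(n,round(s,3),"shift px",l[0]-18,l[1]-18)
```

```text
0.0 0.0
bottle 0.705 shift px 0 0
marker 0.739 shift px 0 0
thermo 0.341 shift px 0 0
mat 0.994 shift px 0 0
red pen 0.29 shift px -10 -8
```

Run:
```python
from h import *
a,t=load("top0"),load("top1");sa=load("scene0");s=snap("scene","scene1")
d=(cv2.absdiff(a["img"],t["img"]).max(2)>60)
for v in range(140,320,10): print(v,"".join("#" if d[v:v+10,u:u+10].mean()>.2 else "." for u in range(60,400,10)))
for n,(u,v) in {"bottle":(291,231),"marker":(322,228),"thermo":(174,313),"red pen":(155,286),"cup":(355,235)}.items():
    p=sa["img"][v-10:v+10,u-18:u+18];r=cv2.matchTemplate(s["img"][v-30:v+30,u-36:u+36],p,cv2.TM_CCOEFF_NORMED)
    _,sc,_,l=cv2.minMaxLoc(r);print(n,round(sc,3),"shift px",l[0]-18,l[1]-20)
```

```text
140 ##...#########...###########......
150 #...###########....#########......
160 ##..#.##########.###...#####......
170 #####..##########........#.#......
180 ####...########....##....###......
190 ###....###..#......##....####.....
200 #......###.........##....####.....
210 #......###...#.............#......
220 #......####..###..................
230 ##.....####...#...................
240 ###....####.......................
250 ####....###..............##.......
260 ####....##...............###......
270 .####...##................#.......
280 ..####..##........................
290 ...####.##........................
300 ....######........................
310 .....##.##....#...................
bottle 0.998 shift px 0 0
marker 0.8 shift px -1 0
thermo 0.999 shift px 0 0
red pen 0.907 shift px 0 0
cup 0.348 shift px 6 4
```

Bottle and thermometer are unmoved and the marker is within 1 px; the top-view differences come from the arm being in the way.

```bash
python3 -c "
from station import job
print(job.hand_in())"
```

```text
the job is handed in; nothing more can be done
None
```

The stamp, ink pad and cup each measured as seated in their own holders with the gripper clear, and I handed the job in after about 26 s of robot time; the hand-in gave no verdict.

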